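# Load and close the dessert carousel

## Robot

A 7-joint arm with a two-finger parallel gripper is mounted at the origin on the work surface. World frame = base frame: x ahead of the robot, y to its left, z up, the work surface at z = 0. Lengths are in m, angles in rad, forces in N, time in s.
With the tool pointing down it reaches from about 0.425 to 0.925 m from the base axis. Payload 6.8 kg.
Tool frame: the origin (TCP) lies where the fingers leave the gripper's body, on its centre line; the fingertips stand 73 mm ahead of it and the grasp point (between the pads) lies 54 mm ahead of it; z points along the fingers, y is the line along which they close (so a half turn about z gives the same grasp; the last joint's range is limited). The gripper opens to 85 mm and grips with 20 to 120 N. Pads are 22 mm wide; open, the fingers measure 114 mm over their backs; the gripper's body (76 mm by 85 mm) begins 54 mm behind the grasp point. The pads swing forward as they close: fully open they stand 13 mm farther back than shut.
Start: joints at [-1.247, 0.477, 0.022, 1.555, -0.011, 1.109, -0.083], TCP at [0.282, 0.613, 0.304] pointing down, gripper open.
Joint ranges: [-2.96, 2.96], [-0.34, 2.1], [-1.41, 1.46], [0.24, 2.44], [-1.37, 4.51], [0.17, 1.92], [-2.96, 2.96]. Speed limits (rad/s): [2.39, 2.39, 3.14, 3.14, 3.14, 3.14, 3.14].

## Interface

Orientations are given as a rotation vector (axis times angle).
In Python, from bench import r gives the robot as it stands.
- The arm moves only by the shell command python3 drive.py FILE [OPENING] [FORCE], which reads ROWS from the file FILE. ROWS is a JSON object with one list for each field, all of the same length, 1 to 5, a row being the entries at one place: tx, ty, tz (the shift in parts of the range, where 1.0 means 0.5 m), rx, ry, rz (a rotation vector in normalised numbers (1 is 4 rad)); each row is the pose to reach, as a shift and turn from the pose commanded when the command began, along the tool's axes at that moment; what a row does not reach only later rows make up. A row lasts 1/10 s, in which the tool goes at most 0.05 m and 0.15 rad, less where a joint would pass 70% of its speed; a pose out of reach is approached as far as the arm can. OPENING is the finger opening in m, set as the command begins (- or left out keeps the last). The fingers move at their own pace and stop on an object; FORCE is the grip in N (left out, the last holds). Time passes only in rows, so rows that do not move let the fingers close. It prints the time, the measured TCP pose, the force, the opening and the grip force at its end. Input that does not fit is refused with a message, and nothing moves.
- r.get_obs(): the state, without advancing time (a new reading comes with each control period).
- r.grab_frame(name): name is "side" or "top" or "wrist"; returns (picture, depth): 480x640x3 uint8, blue, green, red; 480x640 float32, m along the optical axis (not along the pixel's ray), 0 where there is no reading.
- r.camera_info(name): a dict with "camera_matrix" (3x3 intrinsics, pixels), "R" (3x3) and "t" (3): a world point X has camera coordinates R X + t. Camera axes: x right, y down, z forward; pixel columns grow to the right and rows downward; lengths in m; the calibration is good to about 2 mm. The wrist camera is an equidistant fisheye: a pixel r from the principal point sees the ray r / f radians off the axis. A picture is of the moment at which its call begins: read the wrist's pose just before it. camera_info takes no time and is no camera call; for the wrist camera it gives the pose at the moment of the call.
- r.hand_in(): hands the job in; it is judged then, once.
The state is a dict: "clock": time; "joints": joint angles; "qvel": joint speeds; "tau": joint torques, N m; "tcp_pos": TCP position; "orientation": TCP orientation; "contact_force": force on the tool from outside, world axes, zero at the start; "moment": the same for the moment, N m; "grip_width": finger opening in m; "gripper_force": force on a finger pad.
Only numpy, scipy, OpenCV 4.12 (cv2) and the standard library are available. Lean on these libraries where they do the work, as an engineer would, in place of code of your own. Each camera call takes 0.05 s, during which the arm holds its last target. There are 200 camera calls.

## Task

Stock the counter carousel: put every white pot that stands on the counter upright on an empty gold board of the turntable, one pot to a board, with every pot's lid pushed fully home. The hood leaves only the front open, so turn the disc by pushing its rim pegs to bring boards round; when all the pots are on and closed, turn it until the chocolate display cake faces the brass front mark, and leave the other things on the counter where they are.

Things in the scene. Friction and masses are not known exactly. Their poses are not given: they have to be found in the camera images.
- stand: black carousel stand, fixed to the counter. Origin on the counter under the turning axis; its front is its own -x side (roughly towards the robot). A flat tongue 30 mm wide, 10 mm high runs out under the disc to 220 mm in front of the axis and ends in a brass diamond, the front mark
- hood_edge (a point): middle of the front edge of the fixed clear hood's roof, 25 mm in front of the axis. Roof 175 to 181 mm above the counter; side walls 215 mm left and right of the axis, back wall 210 mm behind it. Only what lies in front of this edge is open from above
- turntable (a joint): angle of the wooden disc (rad), anticlockwise positive from above, 0 with the cake at the front mark; turns without end either way, friction about 0.12 N m, stays where left. Disc radius 180 mm, top 40 mm above the counter. 8 steel finger pegs 12 mm thick, 35 mm high stand on the rim 165 mm from the axis, at 22.5 + 45 k degrees from the cake's direction: push one sideways to turn the disc
- front_spot (a point): fixed point at disc-top height, 105 mm straight in front of the axis: the centre of whichever board faces front
- cake (a point): centre, at disc-top height, of the board with the small chocolate display cake (76 mm wide, 60 mm high, fixed to the disc). Four gold boards (flat gold discs 84 mm wide) lie on the disc, centres 105 mm from the axis, 90 degrees apart; the cake occupies this one
- board1 (a point): centre of an empty gold board at disc-top height, 90 degrees anticlockwise from the cake
- board2 (a point): centre of an empty gold board at disc-top height, 180 degrees anticlockwise from the cake
- board3 (a point): centre of an empty gold board at disc-top height, 270 degrees anticlockwise from the cake
- pot1: white stoneware pot with a thin brown band, 52 mm wide, body 52 mm high, about 0.25 kg with its lid; origin at the centre of its underside, z up. May be absent.
- lidtop1 (a point): centre of the top of pot1's wooden push-in lid (48 mm wide, 10 mm thick): 71.5 mm above the pot's underside when popped up, 62.5 mm when fully home
- lid1 (a joint): how far the lid of pot1 is pushed in (m): 0 popped up, 0.009 fully home; its seal needs about 6 N, and it stays where pushed
- pot2: white stoneware pot with a thin brown band, 52 mm wide, body 52 mm high, about 0.25 kg with its lid; origin at the centre of its underside, z up. May be absent.
- lidtop2 (a point): centre of the top of pot2's wooden push-in lid (48 mm wide, 10 mm thick): 71.5 mm above the pot's underside when popped up, 62.5 mm when fully home
- lid2 (a joint): how far the lid of pot2 is pushed in (m): 0 popped up, 0.009 fully home; its seal needs about 6 N, and it stays where pushed
- pot3: white stoneware pot with a thin brown band, 52 mm wide, body 52 mm high, about 0.25 kg with its lid; origin at the centre of its underside, z up. May be absent.
- lidtop3 (a point): centre of the top of pot3's wooden push-in lid (48 mm wide, 10 mm thick): 71.5 mm above the pot's underside when popped up, 62.5 mm when fully home
- lid3 (a joint): how far the lid of pot3 is pushed in (m): 0 popped up, 0.009 fully home; its seal needs about 6 N, and it stays where pushed
- mug: bystander: blue mug, 80 mm wide, 90 mm high
- napkins: bystander: steel napkin box 120 x 90 x 100 mm high
- sugar: bystander: glass sugar jar with steel cap, 64 mm wide, 110 mm high
- syrup: bystander: amber bottle, 60 mm wide, 190 mm high
- boards: bystander: stack of round gold cake boards, 110 mm wide, 12 mm high
- server: bystander: cake spatula lying down, about 240 mm long; origin near its middle

How it is judged:
On the way:
1. every pot stands on its own gold board with its lid home ((horizontal distance between pot1 and board1 below 0.018 m or horizontal distance between pot1 and board2 below 0.018 m or horizontal distance between pot1 and board3 below 0.018 m) and height (world z) of pot1 between 0.034 and 0.048 m and angle between each of pot1, pot2, pot3's own z axis and vertical below 0.12 rad and value of joint each of lid1, lid2, lid3 above 0.0072 m and (horizontal distance between pot2 and board1 below 0.018 m or horizontal distance between pot2 and board2 below 0.018 m or horizontal distance between pot2 and board3 below 0.018 m) and height (world z) of pot2 between 0.034 and 0.048 m and (horizontal distance between pot3 and board1 below 0.018 m or horizontal distance between pot3 and board2 below 0.018 m or horizontal distance between pot3 and board3 below 0.018 m) and height (world z) of pot3 between 0.034 and 0.048 m), for 0.2 s.
At the end, for the whole second after the job is handed in: Every pot stands upright on a gold board (centre within 18 mm of the board's), one to a board, every lid is pushed in at least 7.2 mm of 9, the cake's centre is within 18 mm (about 10 degrees) of the front spot, and all is at rest (all of step 1 and linear speed of each of pot1, pot2, pot3 below 0.02 m/s and horizontal distance between cake and front_spot below 0.018 m and velocity of joint turntable between -0.05 and 0.05 rad/s); the robot touches nothing.
It fails at once if one of the other things on the counter (mug, napkin box, sugar jar, syrup bottle, stack of boards, spatula) is moved by more than 3 cm (distance of any of mug, napkins, sugar, syrup, boards, server from where it was at the start of the episode above 0.03 m).
Of pot1, pot2, pot3 only 2 to 3 are there at a start; the rules pass over those that are not, and their reading is None.
At some moment in a run one of pot1, pot2, pot3 may be knocked a few centimetres aside while the robot is not near it.
It also fails if it takes over 210 s, if anything falls off the work surface, if the arm or the gripper's body presses on something with over 40 N, if the wrist force passes 120 N, or if a joint passes its speed limit or range.

## Working session

There is one attempt and no reset: what is moved stays moved. The work goes in short steps, Python scripts to look and compute and a shell command to move; the robot and the scene stay as the last step left them, time stands still between calls to the robot, and variables do not carry over. Pictures are saved under pics/ and viewed, at most 14 in all, crops included, and the job is handed in when it is done.

```bash
ls; mkdir -p pics
python3 - <<'E'
from bench import r
import cv2
o=r.get_obs();print({k:(v if not hasattr(v,'round') else v.round(3) if hasattr(v,'shape') else round(v,3)) for k,v in o.items()})
for n in ["top","side"]:
    p,d=r.grab_frame(n);cv2.imwrite(f"pics/{n}0.png",p)
    i=r.camera_info(n);print(n,i)
    import numpy as np;np.savez(f"/tmp/{n}0.npz",p=p,d=d)
E
```

```text
bench.py
drive.py
pics
{'clock': 0.0, 'joints': array([-1.247,  0.478,  0.022,  1.556, -0.012,  1.109, -0.083]), 'qvel': array([-0.001,  0.   ,  0.001, -0.002,  0.   ,  0.002, -0.001]), 'tau': array([ 0.0000e+00, -5.9646e+01,  1.6080e+00, -2.8120e+01,  1.2000e-02,
        9.0000e-03,  0.0000e+00]), 'tcp_pos': array([0.282, 0.613, 0.303]), 'orientation': array([-6.730e-01, -3.068e+00,  3.000e-03]), 'contact_force': array([ 0.07 , -0.257, -1.055]), 'moment': array([-0.005, -0.028,  0.021]), 'gripper_force': 0.0, 'grip_width': 0.08541975443575422}
top {'camera_matrix': array([[547.18854813,   0.        , 311.15067408],
       [  0.        , 547.18854813, 232.30797038],
       [  0.        ,   0.        ,   1.        ]]), 'R': array([[ 0.00882115, -0.99985723,  0.01441187],
       [-0.99751011, -0.00980709, -0.06983846],
       [ 0.06996983, -0.01375993, -0.9974542 ]]), 't': array([-0.04568776,  0.58578269,  1.57906468])}
side {'camera_matrix': array([[464.92198065,   0.        , 315.01771465],
       [  0.        , 464.92198065, 242.5638416 ],
       [  0.        ,   0.        ,   1.        ]]), 'R': array([[ 0.74789085, -0.6638155 ,  0.00287308],
       [-0.35107629, -0.3992076 , -0.84698213],
       [ 0.56338683,  0.63244152, -0.53161359]]), 't': array([-0.44011283,  0.29381686,  0.8642922 ])}
```

View pics/top0.png

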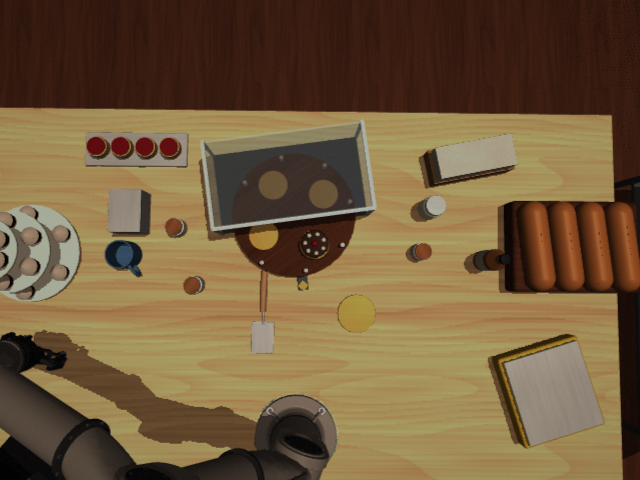

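View pics/side0.png

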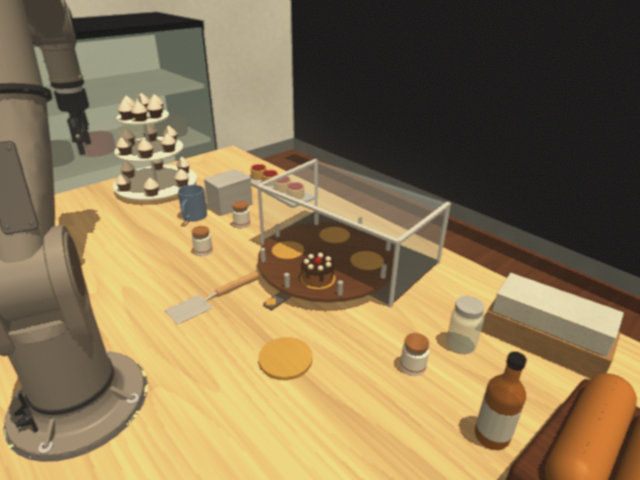

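The top picture shows three pots at px (175,228), (193,286) and (421,252). The cake is at (314,243), just right of the brass mark at (303,283), the empty boards are at (263,236), (273,185) and (323,194), and the spatula at (263,310) lies in front. The side view shows the pots' lids, apparently raised, at (241,207), (201,233) and (416,343).

```bash
cat > h.py <<'E'
import numpy as np,cv2
from bench import r
from scipy.spatial.transform import Rotation as Rt
def ray(name,uv,z):
    i=r.camera_info(name);K,R,t=i["camera_matrix"],i["R"],i["t"]
    d=R.T@np.linalg.solve(K,[uv[0],uv[1],1.]);c=-R.T@t
    return c+d*(z-c[2])/d[2]
def dpt(name,uv,d):
    i=r.camera_info(name);K,R,t=i["camera_matrix"],i["R"],i["t"]
    return R.T@(np.linalg.solve(K,[uv[0],uv[1],1.])*d-t)
def rel(target,yaw=None):
    """shift in tool axes from the present pose to target TCP (world); yaw= wanted direction of tool y axis (deg, mod 180)"""
    o=r.get_obs();R=Rt.from_rotvec(o["orientation"]);p=o["tcp_pos"]
    y=R.apply([0,1,0]);cur=np.degrees(np.arctan2(y[1],y[0]))
    print("tcp",p.round(4),"y-axis yaw",cur.round(1),"z",R.apply([0,0,1]).round(3),"joints",o["joints"].round(2),"t",round(o["clock"],2))
    print("shift",R.inv().apply(np.array(target)-p).round(4),end=" ")
    if yaw is not None:
        a=np.radians(yaw);Y=np.array([np.cos(a),np.sin(a),0]);Z=np.array([0,0,-1.]);
        for s in(1,-1):
            G=Rt.from_matrix(np.c_[np.cross(s*Y,Z),s*Y,Z]);print("rot",(R.inv()*G).as_rotvec().round(3),end=" ")
    print()
def blobs(p,lo,hi,amin=30,amax=4000,roi=None):
    m=cv2.inRange(cv2.cvtColor(p,cv2.COLOR_BGR2HSV),np.array(lo),np.array(hi))
    n,l,s,c=cv2.connectedComponentsWithStats(m)
    return [(c[k].round(1),s[k]) for k in range(1,n) if amin<s[k][4]<amax],m
E
python3 - <<'E'
from h import *
T=np.load('/tmp/top0.npz');S=np.load('/tmp/side0.npz')
hsv=cv2.cvtColor(T['p'],cv2.COLOR_BGR2HSV)
for n,u in dict(p1=(175,228),p2=(193,286),p3=(421,252),cake=(314,243),disc=(300,262),b=(263,236),mark=(303,284),peg=(342,245),counter=(400,300)).items():
    d=np.median(T['d'][u[1]-1:u[1]+2,u[0]-1:u[0]+2]);print(n,hsv[u[1],u[0]],dpt('top',u,d).round(4))
hs=cv2.cvtColor(S['p'],cv2.COLOR_BGR2HSV)
for u in((241,207),(201,233),(416,343)):
    print(hs[u[1],u[0]],dpt('side',u,S['d'][u[1],u[0]]).round(4))
c=np.hstack([cv2.resize(T['p'][215:305,150:240],(360,360),interpolation=2),cv2.resize(T['p'][215:305,250:360],(440,360),interpolation=2)])
cv2.imwrite('pics/c0.png',c)
E
```

```text
p1 [ 11 182 112] [0.5913 0.3458 0.0677]
p2 [ 11 180 116] [0.4285 0.2906 0.0703]
p3 [ 11 181 124] [ 0.5298 -0.3515  0.0697]
cake [179 217 121] [ 0.551  -0.0473  0.0986]
disc [  8 187  56] [ 0.4989 -0.0086  0.0397]
b [ 20 166 169] [0.573  0.099  0.0371]
mark [ 21 164 168] [ 0.4352 -0.0179  0.0106]
peg [ 26  24 171] [ 0.5475 -0.1271  0.0722]
counter [ 21 118 168] [ 0.3905 -0.3037  0.0008]
[ 13 157 154] [0.5909 0.3316 0.0694]
[ 14 161 162] [0.4264 0.2767 0.0699]
[ 13 164 180] [ 0.5264 -0.3621  0.0714]
```

View pics/c0.png

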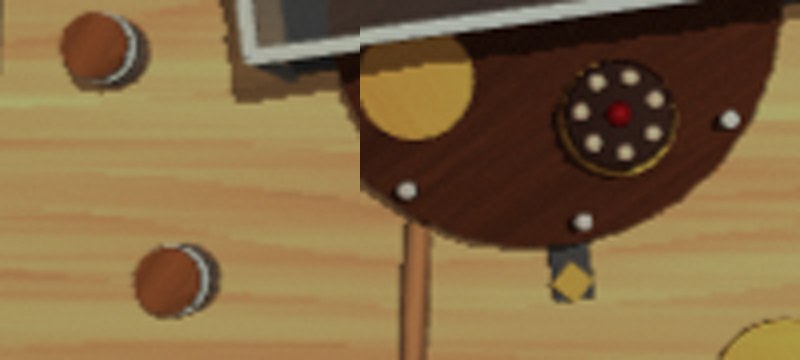

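The crop shows the lids popped up on two of the pots. Three front peg tops are at px (261.5,262.5), (305.8,270.5) and (342.5,244.8), and the brass diamond is at (303,286).

```bash
cat >> h.py <<'E'
from scipy.optimize import least_squares
LID=([5,140,70],[16,230,200])
def pots(p,z=.0715):
    b,_=blobs(p,*LID,amin=120,amax=520)
    return [(c,ray('top',c,z).round(4),s[4]) for c,s in b if .8<s[2]/s[3]<1.25 and s[4]/s[2]/s[3]>.68]
def pegs(p,lo=(0,0,120),hi=(40,70,255)):
    b,_=blobs(p,lo,hi,amin=5,amax=60)
    return [ray('top',c,.074)[:2] for c,s in b if .5<s[2]/s[3]<2]
E
python3 - <<'E'
from h import *
T=np.load('/tmp/top0.npz');p=T['p']
for q in pots(p):print(q)
P=np.array([ray('top',u,.074)[:2] for u in((261.5,262.5),(305.8,270.5),(342.5,244.8))])
# left to right: angles descending
f=lambda x:np.r_[[P[k]-x[:2]-.165*np.array([np.cos(x[2]+k*np.pi/4),np.sin(x[2]+k*np.pi/4)]) for k in range(3)]].ravel()
s=min((least_squares(lambda x:np.r_[[P[k]-x[:2]-.165*np.array([np.cos(x[2]-k*np.pi/4*g),np.sin(x[2]-k*np.pi/4*g)]) for k in range(3)]].ravel(),[.62,0,3.1]) for g in(1,-1)),key=lambda s:s.cost)
A=s.x[:2];print('axis',A.round(4),'phase',np.degrees(s.x[2]),'res mm',s.fun.round(4))
print('peg xy',P.round(4))
m=ray('top',(303,286),.01)[:2]-A;print('mark',np.linalg.norm(m),np.degrees(np.arctan2(m[1],m[0])))
b,_=blobs(p,[15,120,140],[25,255,255],amin=5,amax=400);print([(c,ray('top',c,.0405).round(4),s) for c,s in b if 250<c[0]<360 and c[1]>190])
c=ray('top',(314.7,243.3),.1)[:2]-A;print('cake',np.linalg.norm(c),np.degrees(np.arctan2(c[1],c[0])))
q=P-A;print('pegs',np.linalg.norm(q,axis=1),np.degrees(np.arctan2(q[:,1],q[:,0])))
for u in((213,229),(376,209)):print('roof corner',ray('top',u,.181).round(3))
for n,u in dict(syrup=(488,260),boards=(357,314),mug=(124,256),box=(137,211),sugar=(432,207)).items():print(n,ray('top',u,.1).round(3),dpt('top',u,T['d'][u[1],u[0]]).round(3))
E
```

```text
(array([172.7, 226. ]), array([0.5966, 0.3515, 0.0715]), np.int32(224))
(array([423.1, 251.2]), array([ 0.5321, -0.3571,  0.0715]), np.int32(215))
(array([191. , 284.8]), array([0.4318, 0.296 , 0.0715]), np.int32(225))
axis [0.6356 0.0114] phase 147.86415713320446 res mm [ 0.0001  0.0002 -0.0001 -0.0001  0.0001 -0.0001]
peg xy [[ 0.496   0.0994]
 [ 0.4746 -0.0254]
 [ 0.548  -0.1283]]
mark 0.2083316433608528 -171.893256609547
[(array([280.7, 281.6]), array([0.4423, 0.0461, 0.0405]), array([268, 273,  29,  14, 247], dtype=int32)), (array([304.4, 285. ]), array([ 0.4331, -0.0219,  0.0405]), array([299, 281,  16,  10,  61], dtype=int32)), (array([309.9, 346.8]), array([ 0.2581, -0.0393,  0.0405]), array([274, 344,  84,   8, 210], dtype=int32)), (array([283.4, 354.7]), array([0.2355, 0.0358, 0.0405]), array([247, 353,  81,   5, 156], dtype=int32)), (array([279.9, 365.8]), array([0.2043, 0.0454, 0.0405]), array([274, 365,  13,   2,  14], dtype=int32)), (array([265. , 370.5]), array([0.1909, 0.0874, 0.0405]), array([262, 370,   7,   2,  11], dtype=int32)), (array([339.8, 381.7]), array([ 0.
[... 448 characters left out ...]
y([250, 394,   4,   3,   6], dtype=int32)), (array([342.5, 425. ]), array([ 0.0409, -0.1332,  0.0405]), array([340, 425,   6,   1,   6], dtype=int32)), (array([325.9, 475.7]), array([-0.0983, -0.0873,  0.0405]), array([321, 475,  11,   2,  16], dtype=int32))]
cake 0.10484774268213272 -144.62838134169868
pegs [0.16503779 0.16516094 0.165011  ] [ 147.80499423 -167.11344249 -122.09909292]
roof corner [0.581 0.22  0.181]
roof corner [ 0.638 -0.209  0.181]
syrup [ 0.508 -0.532  0.1  ] [ 0.508 -0.523  0.127]
boards [ 0.356 -0.167  0.1  ] [ 0.349 -0.176  0.01 ]
mug [0.51  0.476 0.1  ] [0.512 0.508 0.001]
box [0.635 0.444 0.1  ] [0.636 0.446 0.095]
sugar [ 0.655 -0.377  0.1  ] [ 0.654 -0.374  0.109]
```

```bash
python3 -c "
from h import *
rel([.4318,.296,.22],0)"
```

```text
tcp [0.2823 0.6127 0.303 ] y-axis yaw 65.3 z [-0.001 -0.002 -1.   ] joints [-1.25  0.48  0.02  1.56 -0.01  1.11 -0.08] t 0.1
shift [-0.2683 -0.2249  0.0834] rot [-1.000e-03  1.000e-03  1.139e+00] rot [-1.000e-03 -2.000e-03 -2.003e+00]
```

The manual's scale: shifts go in shares of 0.5 m and turns go in shares of 4 rad. Converting my numbers, -0.268 m / 0.5 = -0.536, -0.225 m / 0.5 = -0.45, 1.139 rad / 4 = 0.2848.

```bash
echo '{"tx":[-0.536,-0.536,-0.536,-0.536,-0.536],"ty":[-0.45,-0.45,-0.45,-0.45,-0.45],"tz":[0.166,0.166,0.166,0.166,0.166],"rx":[0,0,0,0,0],"ry":[0,0,0,0,0],"rz":[0.2848,0.2848,0.2848,0.2848,0.2848]}' > rows.txt && python3 drive.py rows.txt 0
python3 -c "
from h import *
rel([.4318,.296,.22],0)"
```

```text
clock: 0.6
tcp_pos: [0.3866, 0.391, 0.2456]
orientation: [-1.758, -2.603, 0.0]
contact_force: [1.5, 0.5, 0.4]
grip_width: 0.0121
gripper_force: 0.0
tcp [0.3866 0.391  0.2456] y-axis yaw 21.9 z [-0. -0. -1.] joints [-1.09  0.34  0.22  1.93 -0.1   0.88 -0.43] t 0.6
shift [-0.105   0.0064  0.0256] rot [-0.     0.     0.383] rot [-0.    -0.    -2.759]
```

Scaled: -0.105 m / 0.5 = -0.21, 0.026 m / 0.5 = 0.052, 0.383 rad / 4 = 0.0958.

```bash
echo '{"tx":[-0.21,-0.21,-0.21,-0.21],"ty":[0.012,0.012,0.012,0.012],"tz":[0.052,0.052,0.052,0.052],"rx":[0,0,0,0],"ry":[0,0,0,0],"rz":[0.0958,0.0958,0.0958,0.0958]}' > rows.txt && python3 drive.py rows.txt >/dev/null; echo '{"tx":[0,0],"ty":[0,0],"tz":[0,0],"rx":[0,0],"ry":[0,0],"rz":[0,0]}' > rows.txt && python3 drive.py rows.txt
python3 - <<'E'
from h import *
p,d=r.grab_frame('top');print([x[1:] for x in pots(p)])
rel([.4318,.296,.150],0)
E
```

```text
clock: 1.2
tcp_pos: [0.431, 0.3, 0.2204]
orientation: [-2.209, -2.233, -0.001]
contact_force: [-0.2, 0.5, 0.6]
grip_width: -0.0001
gripper_force: 0.0
[(array([ 0.5321, -0.3571,  0.0715]), np.int32(215)), (array([0.4321, 0.2924, 0.0715]), np.int32(182))]
tcp [0.431  0.2999 0.2204] y-axis yaw 0.6 z [ 0.     0.001 -1.   ] joints [-0.99  0.34  0.33  2.01 -0.15  0.81 -0.57] t 1.25
shift [-0.004   0.0008  0.0704] rot [ 0.    -0.001  0.01 ] rot [ 1.000e-03  0.000e+00 -3.131e+00]
```

Scaled: 0.07 m / 0.5 = 0.14, 0.035 m / 0.5 = 0.07, 0.01 rad / 4 = 0.0025.

```bash
echo '{"tx":[-0.008,-0.008,-0.008],"ty":[0.002,0.002,0.002],"tz":[0.07,0.14,0.14],"rx":[0,0,0],"ry":[0,0,0],"rz":[0.0025,0.0025,0.0025]}' > rows.txt && python3 drive.py rows.txt | grep -E "tcp|force"; for i in 1; do echo '{"tx":[0,0,0,0,0],"ty":[0,0,0,0,0],"tz":[0.008,0.016,0.022,0.028,0.028],"rx":[0,0,0,0,0],"ry":[0,0,0,0,0],"rz":[0,0,0,0,0]}' > rows.txt && python3 drive.py rows.txt | grep -E "tcp|force"; done; echo '{"tx":[0,0,0],"ty":[0,0,0],"tz":[0.002,0.004,0.004],"rx":[0,0,0],"ry":[0,0,0],"rz":[0,0,0]}' > rows.txt && python3 drive.py rows.txt| grep -E "tcp|force"
```

```text
tcp_pos: [0.43, 0.2938, 0.1469]
contact_force: [-1.4, -0.7, 0.2]
gripper_force: 0.0
tcp_pos: [0.4333, 0.2951, 0.1373]
contact_force: [0.5, 2.4, 2.7]
gripper_force: 1.2
tcp_pos: [0.4333, 0.2951, 0.1352]
contact_force: [1.1, 1.6, 4.4]
gripper_force: 2.3
```

Scaled: 0.004 m / 0.5 = 0.008, 0.002 m / 0.5 = 0.004.

```bash
echo '{"tx":[0,0,0],"ty":[0,0,0],"tz":[0.004,0.008,0.008],"rx":[0,0,0],"ry":[0,0,0],"rz":[0,0,0]}' > rows.txt && python3 drive.py rows.txt| grep -E "tcp|force";echo '{"tx":[0,0,0],"ty":[0,0,0],"tz":[0.004,0.008,0.008],"rx":[0,0,0],"ry":[0,0,0],"rz":[0,0,0]}' > rows.txt && python3 drive.py rows.txt| grep -E "tcp|force"
```

```text
tcp_pos: [0.4338, 0.2952, 0.1347]
contact_force: [-12.0, -6.7, 48.3]
gripper_force: 24.0
tcp_pos: [0.4344, 0.2953, 0.1343]
contact_force: [-21.7, -12.5, 90.4]
gripper_force: 45.0
```

Scaled: -0.06 m / 0.5 = -0.12, -0.02 m / 0.5 = -0.04.

```bash
echo '{"tx":[0,0,0,0],"ty":[0,0,0,0],"tz":[-0.04,-0.12,-0.12,-0.12],"rx":[0,0,0,0],"ry":[0,0,0,0],"rz":[0,0,0,0]}' > rows.txt && python3 drive.py rows.txt 0.085| grep -E "tcp|force|width"; python3 -c "
from h import *
p,d=r.grab_frame('top');print([x[1:] for x in pots(p,.0625)])
rel([.4318,.293,.086],0)"
```

```text
tcp_pos: [0.4329, 0.2944, 0.187]
contact_force: [-0.6, 0.6, -1.0]
grip_width: 0.0582
gripper_force: 0.0
[(array([ 0.5324, -0.3591,  0.0625]), np.int32(214))]
tcp [0.4323 0.294  0.186 ] y-axis yaw -0.2 z [-0. -0. -1.] joints [-0.98  0.39  0.32  2.04 -0.18  0.73 -0.55] t 3.4
shift [-0.001  -0.0005  0.1   ] rot [-0.     0.    -0.004] rot [0.    0.    3.138]
```

Scaled: 0.1 m / 0.5 = 0.2, 0.065 m / 0.5 = 0.13.

```bash
echo '{"tx":[0,0,0,0,0],"ty":[0,0,0,0,0],"tz":[0,0.06,0.13,0.2,0.2],"rx":[0,0,0,0,0],"ry":[0,0,0,0,0],"rz":[0,0,0,0,0]}' > rows.txt && python3 drive.py rows.txt | grep -E "tcp|force|width"; echo '{"tx":[0,0,0,0,0],"ty":[0,0,0,0,0],"tz":[0,0,0,0,0],"rx":[0,0,0,0,0],"ry":[0,0,0,0,0],"rz":[0,0,0,0,0]}' > rows.txt && python3 drive.py rows.txt 0.03 40| grep -E "tcp|force|width"
```

```text
tcp_pos: [0.4297, 0.292, 0.0816]
contact_force: [-1.0, -0.2, 0.4]
grip_width: 0.0847
gripper_force: 0.0
tcp_pos: [0.4334, 0.2947, 0.0878]
contact_force: [-0.8, -1.4, 8.1]
grip_width: 0.0512
gripper_force: 42.4
```

Scaled: -0.13 m / 0.5 = -0.26, -0.05 m / 0.5 = -0.1.

```bash
echo '{"tx":[0,0,0,0,0],"ty":[0,0,0,0,0],"tz":[0,0,-0.1,-0.2,-0.26],"rx":[0,0,0,0,0],"ry":[0,0,0,0,0],"rz":[0,0,0,0,0]}' > rows.txt && python3 drive.py rows.txt 0.085 | grep -E "tcp|force|width"; echo '{"tx":[-0.1,-0.2,-0.314,-0.314,-0.314],"ty":[0.04,0.08,0.126,0.126,0.126],"tz":[0,0,0,0,0],"rx":[0,0,0,0,0],"ry":[0,0,0,0,0],"rz":[0,0,0,0,0]}' > rows.txt && python3 drive.py rows.txt 0 | grep -E "tcp|force|width"
python3 - <<'E'
from h import *
p,d=r.grab_frame('top');print([x[1:] for x in pots(p,.0625)]);cv2.imwrite('pics/t1.png',p)
rel([.496,.137,.120],0)
E
```

```text
tcp_pos: [0.4335, 0.2945, 0.2194]
contact_force: [1.4, -0.4, -0.4]
grip_width: 0.0853
gripper_force: 0.0
tcp_pos: [0.496, 0.133, 0.2166]
contact_force: [0.1, 0.8, -0.3]
grip_width: 0.0116
gripper_force: 0.0
[(array([ 0.5324, -0.3591,  0.0625]), np.int32(215)), (array([0.433 , 0.2965, 0.0625]), np.int32(213))]
tcp [0.4953 0.1355 0.2164] y-axis yaw -0.4 z [ 0. -0. -1.] joints [-0.72  0.34  0.4   2.04 -0.18  0.79 -0.22] t 5.45
shift [0.0016 0.0006 0.0964] rot [ 0.     0.    -0.008] rot [ 0.    -0.     3.134]
```

View pics/t1.png

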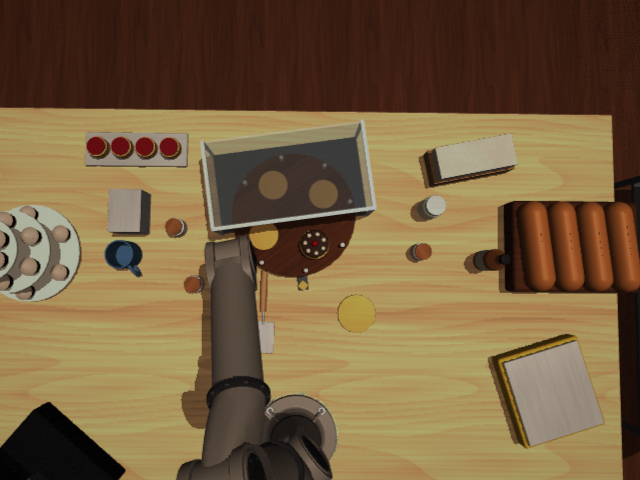

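The picture shows the arm over the left of the disc, with pot 2 closed at px (193,285). The other pots are unchanged at (175,227) and (422,251). Next I push the left front peg.

Scaled: 0.096 m / 0.5 = 0.192, 0.08 m / 0.5 = 0.16, -0.008 rad / 4 = -0.002.

```bash
echo '{"tx":[0.004,0.004,0.004,0.004],"ty":[0.002,0.002,0.002,0.002],"tz":[0.08,0.16,0.192,0.192],"rx":[0,0,0,0],"ry":[0,0,0,0],"rz":[-0.002,-0.002,-0.002,-0.002]}' > rows.txt && python3 drive.py rows.txt | grep -E "tcp|force"; echo '{"tx":[-0.03,-0.06,-0.084,-0.108,-0.132],"ty":[-0.006,-0.012,-0.02,-0.03,-0.038],"tz":[0,0,0,0,0],"rx":[0,0,0,0,0],"ry":[0,0,0,0,0],"rz":[0,0,0,0,0]}' > rows.txt && python3 drive.py rows.txt | grep -E "tcp|force"; echo '{"tx":[-0.026,-0.054,-0.082,-0.106,-0.124],"ty":[-0.004,-0.008,-0.008,-0.01,-0.01],"tz":[0,0,0,0,0],"rx":[0,0,0,0,0],"ry":[0,0,0,0,0],"rz":[0,0,0,0,0]}' > rows.txt && python3 drive.py rows.txt | grep -E "tcp|force";echo '{"tx":[-0.004,-0.004,-0.004],"ty":[0,0,0],"tz":[0,0,0],"rx":[0,0,0],"ry":[0,0,0],"rz":[0,0,0]}' > rows.txt && python3 drive.py rows.txt | grep -E "tcp|force"
cat >> h.py <<'E'
A=np.array([.6356,.0114]);FR=-172.
def theta(p):
    """disc angle (deg, mod 45 relative to peg comb) from visible front pegs"""
    out=[]
    for q in pegs(p):
        v=q-A;R=np.linalg.norm(v);f=np.degrees(np.arctan2(v[1],v[0]))-FR;f=(f+180)%360-180
        if .158<R<.172: out.append((round(R,4),round(f,1)))
    return out
E
python3 - <<'E'
from h import *
p,d=r.grab_frame('top');print(theta(p));cv2.imwrite('pics/t2.png',p[150:330,140:460])
rel([.4722,.0055,.120],0)
E
```

```text
tcp_pos: [0.4939, 0.1402, 0.1178]
contact_force: [0.3, -0.2, 0.8]
gripper_force: 0.0
tcp_pos: [0.4771, 0.0715, 0.1209]
contact_force: [0.4, 0.0, 1.2]
gripper_force: 0.4
tcp_pos: [0.4728, 0.0093, 0.1203]
contact_force: [1.2, 1.0, 0.8]
gripper_force: 0.6
tcp_pos: [0.4726, 0.0092, 0.1201]
contact_force: [-0.1, 0.9, 1.0]
gripper_force: 0.0
[(np.float64(0.1636), np.float64(45.4)), (np.float64(0.1646), np.float64(-45.2))]
tcp [0.4726 0.0093 0.1201] y-axis yaw 0.3 z [-0.  0. -1.] joints [-0.42  0.45  0.32  2.19 -0.27  0.54  0.11] t 7.2
shift [-0.0038 -0.0004  0.0001] rot [-0.    -0.     0.005] rot [ 0.    -0.    -3.137]
```

View pics/t2.png

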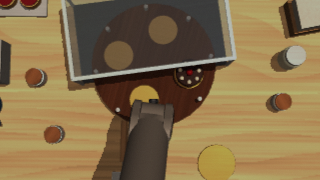

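The disc turned to about 67.5°, with pegs at ±45° and the cake on the right at full-frame px (328,225). Pot 2 is still at (193,283). Now I fetch it.

Scaled: 0.13 m / 0.5 = 0.26, -0.01 m / 0.5 = -0.02.

```bash
echo '{"tx":[0.02,0.02,0.06,0.16,0.26],"ty":[0,0,0,-0.02,-0.04],"tz":[-0.06,-0.16,-0.22,-0.22,-0.22],"rx":[0,0,0,0,0],"ry":[0,0,0,0,0],"rz":[0,0,0,0,0]}' > rows.txt && python3 drive.py rows.txt 0.085 >/dev/null; echo '{"tx":[0.1,0.2,0.3,0.314,0.314],"ty":[-0.02,-0.03,-0.04,-0.04,-0.04],"tz":[0,0,0,0,0],"rx":[0,0,0,0,0],"ry":[0,0,0,0,0],"rz":[0,0,0,0,0]}' > rows.txt && python3 drive.py rows.txt | grep -E "tcp|force|width"
python3 - <<'E'
from h import *
p,d=r.grab_frame('top');print([x[1:] for x in pots(p,.0625)],theta(p))
rel([.432,.2955,.087],0)
E
```

```text
tcp_pos: [0.4308, 0.2963, 0.2299]
contact_force: [-0.1, -0.8, 1.0]
grip_width: 0.085
gripper_force: 0.0
[(array([ 0.5324, -0.3591,  0.0625]), np.int32(214)), (array([0.4333, 0.2931, 0.0625]), np.int32(173))] [(np.float64(0.1636), np.float64(45.4)), (np.float64(0.1646), np.float64(-45.2)), (np.float64(0.1632), np.float64(0.0))]
tcp [0.4313 0.2939 0.2299] y-axis yaw 0.3 z [-0.    -0.001 -1.   ] joints [-0.96  0.32  0.3   2.01 -0.13  0.83 -0.59] t 8.25
shift [0.0017 0.0007 0.1429] rot [-0.     0.001  0.006] rot [-1.000e-03 -1.000e-03 -3.136e+00]
```

Scaled: 0.143 m / 0.5 = 0.286, 0.135 m / 0.5 = 0.27.

```bash
echo '{"tx":[0.004,0.004,0.004,0.004,0.004],"ty":[0.002,0.002,0.002,0.002,0.002],"tz":[0.1,0.19,0.27,0.286,0.286],"rx":[0,0,0,0,0],"ry":[0,0,0,0,0],"rz":[0,0,0,0,0]}' > rows.txt && python3 drive.py rows.txt | grep -E "tcp|force|width"; echo '{"tx":[0,0,0,0],"ty":[0,0,0,0],"tz":[0,0,0,0],"rx":[0,0,0,0],"ry":[0,0,0,0],"rz":[0,0,0,0]}' > rows.txt && python3 drive.py rows.txt 0.03 40| grep -E "tcp|force|width"; echo '{"tx":[0,0,-0.06,-0.14,-0.22],"ty":[0,0,0.02,0.06,0.09],"tz":[-0.08,-0.16,-0.23,-0.23,-0.23],"rx":[0,0,0,0,0],"ry":[0,0,0,0,0],"rz":[0,0,0,0,0]}' > rows.txt && python3 drive.py rows.txt | grep -E "tcp|force|width"; echo '{"tx":[-0.08,-0.16,-0.23,-0.29,-0.29],"ty":[0.03,0.06,0.09,0.114,0.114],"tz":[0,0,0,0,0],"rx":[0,0,0,0,0],"ry":[0,0,0,0,0],"rz":[0,0,0,0,0]}' > rows.txt && python3 drive.py rows.txt | grep -E "tcp|force|width"; python3 -c "
from h import *
rel([.5339,.0377,.128],0)"
```

```text
tcp_pos: [0.4328, 0.2936, 0.0867]
contact_force: [1.0, 0.7, 0.1]
grip_width: 0.0852
gripper_force: 0.0
tcp_pos: [0.4338, 0.2963, 0.0893]
contact_force: [-0.6, -2.1, 6.8]
grip_width: 0.0512
gripper_force: 40.6
tcp_pos: [0.4796, 0.1855, 0.2049]
contact_force: [0.0, -0.2, -2.6]
grip_width: 0.051
gripper_force: 43.8
tcp_pos: [0.5371, 0.0355, 0.2036]
contact_force: [0.2, -0.9, -1.3]
grip_width: 0.0506
gripper_force: 43.7
tcp [0.5371 0.0355 0.2036] y-axis yaw -0.2 z [ 0.003 -0.002 -1.   ] joints [-0.48  0.39  0.37  2.   -0.19  0.78 -0.  ] t 10.15
shift [ 0.0023 -0.0034  0.0756] rot [ 0.003  0.002 -0.004] rot [ 3.000e-03 -5.000e-03  3.138e+00]
```

Scaled: 0.074 m / 0.5 = 0.148, 0.073 m / 0.5 = 0.146.

```bash
echo '{"tx":[0.004,0.004,0.004,0.004,0.004],"ty":[-0.006,-0.006,-0.006,-0.006,-0.006],"tz":[0.06,0.11,0.136,0.146,0.148],"rx":[0,0,0,0,0],"ry":[0,0,0,0,0],"rz":[0,0,0,0,0]}' > rows.txt && python3 drive.py rows.txt | grep -E "tcp|force|width"; echo '{"tx":[0,0,0],"ty":[0,0,0],"tz":[0,0.004,0.004],"rx":[0,0,0],"ry":[0,0,0],"rz":[0,0,0]}' > rows.txt && python3 drive.py rows.txt | grep -E "tcp|force|width"
```

```text
tcp_pos: [0.5327, 0.0436, 0.1293]
contact_force: [-8.4, 1.3, 12.9]
grip_width: 0.051
gripper_force: 44.7
tcp_pos: [0.5335, 0.0436, 0.1292]
contact_force: [-9.7, 1.2, 25.0]
grip_width: 0.0511
gripper_force: 46.2
```

Scaled: -0.005 m / 0.5 = -0.01, -0.003 m / 0.5 = -0.006.

```bash
echo '{"tx":[0,-0.006,-0.01,-0.01],"ty":[0,0,0,0],"tz":[-0.008,-0.008,-0.006,-0.006],"rx":[0,0,0,0],"ry":[0,0,0,0],"rz":[0,0,0,0]}' > rows.txt && python3 drive.py rows.txt | grep -E "tcp|force|width"; echo '{"tx":[0,0,0,0,0],"ty":[0,0,0,0,0],"tz":[0,0,0,-0.08,-0.16],"rx":[0,0,0,0,0],"ry":[0,0,0,0,0],"rz":[0,0,0,0,0]}' > rows.txt && python3 drive.py rows.txt 0.085 | grep -E "tcp|force|width"; echo '{"tx":[0,0.1,0.2,0.3],"ty":[0,0,0,0],"tz":[0,-0.06,-0.06,-0.06],"rx":[0,0,0,0],"ry":[0,0,0,0],"rz":[0,0,0,0]}' > rows.txt && python3 drive.py rows.txt | grep -E "tcp|force|width"
python3 - <<'E'
from h import *
p,d=r.grab_frame('top');print([x[1:] for x in pots(p,.0625)],theta(p));
for c,s in blobs(p,*LID,amin=80,amax=600)[0]:
    if 240<c[0]<340: print(c,s,ray('top',c,.1025))
cv2.imwrite('pics/t3.png',p[150:330,140:460])
E
```

```text
tcp_pos: [0.5331, 0.0376, 0.1293]
contact_force: [-1.0, -1.2, 3.1]
grip_width: 0.0512
gripper_force: 44.2
tcp_pos: [0.5319, 0.038, 0.2091]
contact_force: [1.0, 0.3, 0.1]
grip_width: 0.0848
gripper_force: 0.0
tcp_pos: [0.5326, 0.1822, 0.2401]
contact_force: [1.2, 0.4, 0.7]
grip_width: 0.0849
gripper_force: 0.0
[(array([0.5318, 0.0432, 0.0625]), np.int32(247)), (array([ 0.5324, -0.3591,  0.0625]), np.int32(214))] [(np.float64(0.1636), np.float64(45.2)), (np.float64(0.1646), np.float64(-45.2)), (np.float64(0.1629), np.float64(-0.2))]
[307.8 110.6] [275 110  72   2  90] [ 0.92413178 -0.02662099  0.1025    ]
[249.  245.7] [232 233  27  28 195] [0.54164704 0.13242453 0.1025    ]
[281.8 250.1] [272 242  20  18 247] [0.53032883 0.04164869 0.1025    ]
[263.2 288.9] [257 262  19  50 306] [0.42311117 0.0914346  0.1025    ]
[254.8 412.5] [250 402  11  22 118] [0.08987483 0.10917748 0.1025    ]
```

View pics/t3.png

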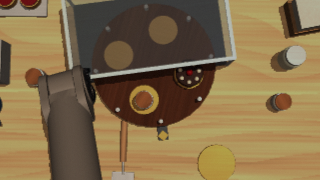

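Pot 2 stands on its board: lid at full-frame px (282,250), 5 mm off target. Now the 90° push.

Scaled: 0.12 m / 0.5 = 0.24, 0.04 m / 0.5 = 0.08.

```bash
echo '{"tx":[-0.06,-0.072,-0.072,-0.072,-0.072],"ty":[-0.04,-0.058,-0.058,-0.058,-0.058],"tz":[0,0,0.08,0.16,0.24],"rx":[0,0,0,0,0],"ry":[0,0,0,0,0],"rz":[0,0,0,0,0]}' > rows.txt && python3 drive.py rows.txt 0 >/dev/null;  echo '{"tx":[0,0],"ty":[0,0],"tz":[0,0],"rx":[0,0],"ry":[0,0],"rz":[0,0]}' > rows.txt && python3 drive.py rows.txt | grep -E "tcp|force|width"; python3 -c "
from h import *
rel([.504,.128,.120],0)"
```

```text
tcp_pos: [0.5031, 0.1441, 0.1192]
contact_force: [0.5, 0.1, 0.7]
grip_width: -0.0
gripper_force: 0.0
tcp [0.5031 0.1441 0.1192] y-axis yaw 0.2 z [-0.002 -0.001 -1.   ] joints [-0.63  0.51  0.29  2.07 -0.25  0.6  -0.17] t 13.0
shift [-0.0161  0.0008 -0.0008] rot [-0.002  0.001  0.003] rot [-1.000e-03 -3.000e-03 -3.138e+00]
```

Scaled: -0.068 m / 0.5 = -0.136, -0.054 m / 0.5 = -0.108.

```bash
echo '{"tx":[-0.032,-0.058,-0.084,-0.108,-0.136],"ty":[0.002,-0.012,-0.026,-0.04,-0.048],"tz":[0,0,0,0,0],"rx":[0,0,0,0,0],"ry":[0,0,0,0,0],"rz":[0,0,0,0,0]}' > rows.txt && python3 drive.py rows.txt | grep -E "tcp|contact"; echo '{"tx":[-0.028,-0.055,-0.084,-0.112,-0.141],"ty":[-0.008,-0.014,-0.015,-0.015,-0.014],"tz":[0,0,0,0,0],"rx":[0,0,0,0,0],"ry":[0,0,0,0,0],"rz":[0,0,0,0,0]}' > rows.txt && python3 drive.py rows.txt | grep -E "tcp|contact"; echo '{"tx":[-0.028,-0.056,-0.083,-0.108,-0.132],"ty":[0.006,0.014,0.023,0.036,0.05],"tz":[0,0,0,0,0],"rx":[0,0,0,0,0],"ry":[0,0,0,0,0],"rz":[0,0,0,0,0]}' > rows.txt && python3 drive.py rows.txt | grep -E "tcp|contact"; echo '{"tx":[-0.025,-0.045,-0.065,-0.078,-0.086],"ty":[0.017,0.036,0.056,0.069,0.078],"tz":[0,0,0,0,0],"rx":[0,0,0,0,0],"ry":[0,0,0,0,0],"rz":[0,0,0,0,0]}' > rows.txt && python3 drive.py rows.txt | grep -E "tcp|contact"; echo '{"tx":[0,0],"ty":[0,0],"tz":[0,0],"rx":[0,0],"ry":[0,0],"rz":[0,0]}' > rows.txt && python3 drive.py rows.txt | grep -E "tcp|contact"
python3 - <<'E'
from h import *
p,d=r.grab_frame('top');print([x[1:] for x in pots(p,.0715)],theta(p));
rel([.5363,-.1034,.120],0)
cv2.imwrite('pics/t4.png',p[150:330,140:460])
E
```

```text
tcp_pos: [0.4784, 0.0755, 0.1195]
contact_force: [-1.4, 1.9, 0.8]
tcp_pos: [0.473, 0.0048, 0.1191]
contact_force: [0.9, 1.0, -0.4]
tcp_pos: [0.4986, -0.061, 0.119]
contact_force: [-0.7, 1.0, -0.3]
tcp_pos: [0.5384, -0.1033, 0.1192]
contact_force: [-0.1, 1.3, 0.5]
tcp_pos: [0.5371, -0.1025, 0.119]
contact_force: [-0.4, 0.6, 0.1]
[(array([ 0.5321, -0.3571,  0.0715]), np.int32(214))] [(np.float64(0.1641), np.float64(-44.4))]
tcp [ 0.537  -0.1023  0.119 ] y-axis yaw 0.3 z [-0.001  0.    -1.   ] joints [-0.14  0.53  0.28  2.02 -0.24  0.62  0.3 ] t 15.25
shift [-0.0011 -0.0007 -0.001 ] rot [-0.001 -0.     0.004] rot [ 0.000e+00 -1.000e-03 -3.137e+00]
```

View pics/t4.png

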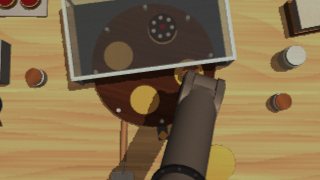

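The next empty board is at full-frame px (284,250). Board 3 with the first pot has gone right, under the arm, and the cake is at the back at (302,178). The right-hand pot is at (421,251). Next: its lid.

The manual's scale: shifts go in shares of 0.5 m and turns go in shares of 4 rad. Converting my numbers, -0.11 m / 0.5 = -0.22, -0.1 m / 0.5 = -0.2.

```bash
echo '{"tx":[0.02,0.02,-0.02,-0.12,-0.22],"ty":[0,0,0,0,-0.006],"tz":[-0.08,-0.16,-0.2,-0.2,-0.2],"rx":[0,0,0,0,0],"ry":[0,0,0,0,0],"rz":[0,0,0,0,0]}' > rows.txt && python3 drive.py rows.txt >/dev/null; echo '{"tx":[-0.1,-0.2,-0.288,-0.288,-0.288],"ty":[0,0,0,0,0],"tz":[0,0,0,0,0],"rx":[0,0,0,0,0],"ry":[0,0,0,0,0],"rz":[0,0,0,0,0]}' > rows.txt && python3 drive.py rows.txt|grep tcp
python3 - <<'E'
from h import *
p,d=r.grab_frame('top');print([x[1:] for x in pots(p,.0715)],theta(p));
for c,s in blobs(p,*LID,amin=80,amax=600)[0]:
    if 240<c[0]<350 and 200<c[1]<280: print(c,s,ray('top',c,.1025))
rel([.531,-.357,.145],0)
E
```

```text
tcp_pos: [0.5345, -0.3573, 0.2188]
[(array([0.5966, 0.3515, 0.0715]), np.int32(223))] [(np.float64(0.1634), np.float64(46.3)), (np.float64(0.1641), np.float64(-44.4)), (np.float64(0.1633), np.float64(0.8))]
[331.3 222.5] [322 215  21  15 165] [ 0.60832656 -0.09485507  0.1025    ]
tcp [ 0.5352 -0.3555  0.2187] y-axis yaw 0.2 z [-0.001  0.001 -1.   ] joints [ 0.22  0.53  0.38  1.73 -0.24  0.92  0.7 ] t 16.3
shift [-0.0015 -0.0042  0.0737] rot [-0.001 -0.001  0.004] rot [ 2.000e-03 -1.000e-03 -3.137e+00]
```

Scaled: 0.081 m / 0.5 = 0.162, -0.004 m / 0.5 = -0.008.

```bash
echo '{"tx":[-0.002,-0.002,-0.002,-0.002,-0.002],"ty":[-0.008,-0.008,-0.008,-0.008,-0.008],"tz":[0.07,0.136,0.148,0.156,0.162],"rx":[0,0,0,0,0],"ry":[0,0,0,0,0],"rz":[0,0,0,0,0]}' > rows.txt && python3 drive.py rows.txt | grep -E "tcp|contact"; echo '{"tx":[0,0,0,0],"ty":[0,0,0,0],"tz":[0.004,0.007,0.01,0.01],"rx":[0,0,0,0],"ry":[0,0,0,0],"rz":[0,0,0,0]}' > rows.txt && python3 drive.py rows.txt | grep -E "tcp|contact";  echo '{"tx":[0,0],"ty":[0,0],"tz":[0.003,0.003],"rx":[0,0],"ry":[0,0],"rz":[0,0]}' > rows.txt && python3 drive.py rows.txt| grep -E "tcp|contact"
```

```text
tcp_pos: [0.5321, -0.3559, 0.1394]
contact_force: [-2.2, 2.7, 5.6]
tcp_pos: [0.532, -0.3556, 0.136]
contact_force: [-4.8, 6.0, 14.4]
tcp_pos: [0.532, -0.3555, 0.1358]
contact_force: [-8.5, 8.7, 25.3]
```

Scaled: -0.06 m / 0.5 = -0.12, -0.02 m / 0.5 = -0.04.

```bash
echo '{"tx":[0,0,0,0,0],"ty":[0,0,0,0,0],"tz":[-0.04,-0.12,-0.12,-0.12,-0.12],"rx":[0,0,0,0,0],"ry":[0,0,0,0,0],"rz":[0,0,0,0,0]}' > rows.txt && python3 drive.py rows.txt 0.085| grep -E "tcp|width"; python3 -c "
from h import *
p,d=r.grab_frame('side');b=blobs(p,[8,110,110],[17,255,255],amin=100,amax=1500)[0];print([(c,s) for c,s in b if 380<c[0]<460 and 300<c[1]<390]); cv2.imwrite('pics/s5.png',p[260:420,330:530])
rel([.531,-.357,.087],0)"
```

```text
tcp_pos: [0.5315, -0.3567, 0.1917]
grip_width: 0.0721
[(array([442.4, 340.6]), array([435, 332,  20,  21, 158], dtype=int32)), (array([416.6, 344.8]), array([401, 335,  28,  20, 365], dtype=int32))]
tcp [ 0.5312 -0.3567  0.1911] y-axis yaw 0.3 z [-0.001  0.001 -1.   ] joints [ 0.23  0.56  0.37  1.76 -0.25  0.87  0.71] t 17.95
shift [-4.000e-04 -1.000e-04  1.041e-01] rot [-0.001 -0.001  0.005] rot [ 1.000e-03 -1.000e-03 -3.137e+00]
```

View pics/s5.png

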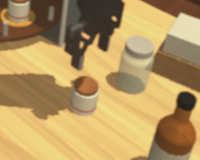

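The crop shows the lid down on the pot rim at crop px (86,85), with the open gripper above it. Grasp and carry next.

Scaled: 0.104 m / 0.5 = 0.208, 0.1 m / 0.5 = 0.2.

```bash
echo '{"tx":[0,0,0,0,0],"ty":[0,0,0,0,0],"tz":[0.06,0.13,0.2,0.208,0.208],"rx":[0,0,0,0,0],"ry":[0,0,0,0,0],"rz":[0,0,0,0,0]}' > rows.txt && python3 drive.py rows.txt | grep -E "tcp|width"; echo '{"tx":[0,0,0,0],"ty":[0,0,0,0],"tz":[0,0,0,0],"rx":[0,0,0,0],"ry":[0,0,0,0],"rz":[0,0,0,0]}' > rows.txt && python3 drive.py rows.txt 0.03 40| grep -E "tcp|force|width"; echo '{"tx":[0,0,0.06,0.15,0.24],"ty":[0,0,0,0,0],"tz":[-0.08,-0.16,-0.24,-0.25,-0.25],"rx":[0,0,0,0,0],"ry":[0,0,0,0,0],"rz":[0,0,0,0,0]}' > rows.txt && python3 drive.py rows.txt >/dev/null; echo '{"tx":[0.09,0.18,0.27,0.36,0.44],"ty":[0,0,0,0,0],"tz":[0,0,0,0,0],"rx":[0,0,0,0,0],"ry":[0,0,0,0,0],"rz":[0,0,0,0,0]}' > rows.txt && python3 drive.py rows.txt | grep -E "tcp|width"; echo '{"tx":[0.06,0.1,0.11,0.11],"ty":[0,0.006,0.006,0.006],"tz":[0,0,0,0],"rx":[0,0,0,0],"ry":[0,0,0,0],"rz":[0,0,0,0]}' > rows.txt && python3 drive.py rows.txt| grep -E "tcp|width"; python3 -c "
from h import *
rel([.534,.0385,.128],0)"
```

```text
tcp_pos: [0.5306, -0.3571, 0.0865]
grip_width: 0.0848
tcp_pos: [0.5324, -0.3582, 0.0896]
contact_force: [-0.6, 0.1, 7.5]
grip_width: 0.0511
gripper_force: 41.5
tcp_pos: [0.5295, -0.0151, 0.2131]
grip_width: 0.0509
tcp_pos: [0.5326, 0.0378, 0.2128]
grip_width: 0.0514
tcp [0.5326 0.0378 0.2128] y-axis yaw 0.3 z [ 0.  0. -1.] joints [-0.45  0.37  0.33  2.   -0.16  0.8  -0.03] t 20.25
shift [0.0007 0.0014 0.0848] rot [ 0.    -0.     0.005] rot [ 0.     0.    -3.136]
```

Scaled: 0.083 m / 0.5 = 0.166, 0.082 m / 0.5 = 0.164.

```bash
echo '{"tx":[0.002,0.002,0.002,0.002,0.002],"ty":[0.002,0.002,0.002,0.002,0.002],"tz":[0.07,0.13,0.154,0.164,0.166],"rx":[0,0,0,0,0],"ry":[0,0,0,0,0],"rz":[0,0,0,0,0]}' > rows.txt && python3 drive.py rows.txt | grep -E "tcp|contact"; echo '{"tx":[0,0],"ty":[0,0],"tz":[0,0],"rx":[0,0],"ry":[0,0],"rz":[0,0]}' > rows.txt && python3 drive.py rows.txt | grep -E "tcp|contact"
```

```text
tcp_pos: [0.5341, 0.0374, 0.13]
contact_force: [0.1, -0.2, -2.1]
tcp_pos: [0.5346, 0.0384, 0.1307]
contact_force: [-0.6, -0.5, -2.0]
```

Scaled: 0.002 m / 0.5 = 0.004, 0.001 m / 0.5 = 0.002.

```bash
echo '{"tx":[0,0,0],"ty":[0,0,0],"tz":[0.002,0.004,0.004],"rx":[0,0,0],"ry":[0,0,0],"rz":[0,0,0]}' > rows.txt && python3 drive.py rows.txt | grep -E "tcp|contact";  echo '{"tx":[0,0,0,0,0],"ty":[0,0,0,0,0],"tz":[0,0,0,-0.08,-0.16],"rx":[0,0,0,0,0],"ry":[0,0,0,0,0],"rz":[0,0,0,0,0]}' > rows.txt && python3 drive.py rows.txt 0.085 | grep -E "tcp|contact|width"; echo '{"tx":[0,0.1,0.2,0.216,0.216],"ty":[0,0,-0.03,-0.06,-0.06],"tz":[-0.06,-0.06,-0.06,-0.06,-0.06],"rx":[0,0,0,0,0],"ry":[0,0,0,0,0],"rz":[0,0,0,0,0]}' > rows.txt && python3 drive.py rows.txt 0| grep -E "tcp|contact|width"
python3 - <<'E'
from h import *
p,d=r.grab_frame('top');print([x[1:] for x in pots(p,.0715)],theta(p));
for c,s in blobs(p,*LID,amin=80,amax=600)[0]:
    if 250<c[0]<350 and 200<c[1]<280: print(c,s,ray('top',c,.1025))
cv2.imwrite('pics/t6.png',p[150:330,140:460])
rel([.504,.128,.120],0)
E
```

```text
tcp_pos: [0.5345, 0.0386, 0.1295]
contact_force: [-4.3, -0.1, 14.0]
tcp_pos: [0.5322, 0.0382, 0.2071]
contact_force: [0.8, 0.8, -0.2]
grip_width: 0.0851
tcp_pos: [0.5014, 0.1492, 0.2373]
contact_force: [-0.7, 0.1, 0.4]
grip_width: 0.0117
[(array([0.5963, 0.3518, 0.0715]), np.int32(224)), (array([0.5332, 0.0449, 0.0715]), np.int32(249))] [(np.float64(0.164), np.float64(46.2)), (np.float64(0.1645), np.float64(-44.5)), (np.float64(0.1633), np.float64(0.8))]
[331.3 222.6] [322 215  21  15 166] [ 0.60804763 -0.09485681  0.1025    ]
[281.1 249.5] [272 241  19  19 249] [0.5319704  0.04360427 0.1025    ]
tcp [0.5026 0.1472 0.2375] y-axis yaw 0.4 z [-0.001 -0.    -1.   ] joints [-0.66  0.32  0.31  2.   -0.13  0.85 -0.27] t 22.3
shift [-0.0192  0.0013  0.1175] rot [-0.001  0.     0.007] rot [-0.000e+00 -1.000e-03 -3.135e+00]
```

View pics/t6.png

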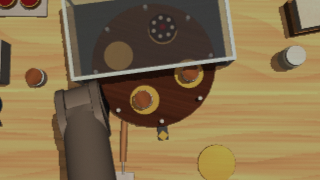

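Two pots sit centred on boards at full-frame px (282,249) and (331,222). The last pot is at (175,227). I repeat the 90° push.

Scaled: 0.117 m / 0.5 = 0.234, 0.08 m / 0.5 = 0.16.

```bash
echo '{"tx":[0,0,0,0,0],"ty":[0,0,0,0,0],"tz":[0.08,0.16,0.234,0.234,0.234],"rx":[0,0,0,0,0],"ry":[0,0,0,0,0],"rz":[0,0,0,0,0]}' > rows.txt && python3 drive.py rows.txt |grep tcp; echo '{"tx":[-0.036,-0.064,-0.09,-0.114,-0.142],"ty":[0.002,-0.012,-0.026,-0.04,-0.048],"tz":[0,0,0,0,0],"rx":[0,0,0,0,0],"ry":[0,0,0,0,0],"rz":[0,0,0,0,0]}' > rows.txt && python3 drive.py rows.txt | grep -E "tcp|contact"; echo '{"tx":[-0.028,-0.055,-0.084,-0.112,-0.141],"ty":[-0.008,-0.014,-0.015,-0.015,-0.014],"tz":[0,0,0,0,0],"rx":[0,0,0,0,0],"ry":[0,0,0,0,0],"rz":[0,0,0,0,0]}' > rows.txt && python3 drive.py rows.txt | grep -E "tcp|contact"; echo '{"tx":[-0.028,-0.056,-0.083,-0.108,-0.132],"ty":[0.006,0.014,0.023,0.036,0.05],"tz":[0,0,0,0,0],"rx":[0,0,0,0,0],"ry":[0,0,0,0,0],"rz":[0,0,0,0,0]}' > rows.txt && python3 drive.py rows.txt | grep -E "tcp|contact"; echo '{"tx":[-0.025,-0.045,-0.065,-0.078,-0.086],"ty":[0.017,0.036,0.056,0.069,0.078],"tz":[0,0,0,0,0],"rx":[0,0,0,0,0],"ry":[0,0,0,0,0],"rz":[0,0,0,0,0]}' > rows.txt && python3 drive.py rows.txt | grep -E "tcp|contact"; echo '{"tx":[0.02,0.02,0.12,0.22,0.32],"ty":[0,0,0,0,0],"tz":[-0.06,-0.14,-0.2,-0.2,-0.2],"rx":[0,0,0,0,0],"ry":[0,0,0,0,0],"rz":[0,0,0,0,0]}' > rows.txt && python3 drive.py rows.txt | grep -E "tcp|contact"
python3 - <<'E'
from h import *
p,d=r.grab_frame('top');print([x[1:] for x in pots(p,.0715)],theta(p))
rel([.595,.3505,.22],0)
E
```

```text
tcp_pos: [0.504, 0.1449, 0.1209]
tcp_pos: [0.4789, 0.0745, 0.1213]
contact_force: [-0.6, 0.9, 1.3]
tcp_pos: [0.473, 0.0035, 0.1205]
contact_force: [0.5, 0.4, 0.0]
tcp_pos: [0.4986, -0.0624, 0.1205]
contact_force: [-0.3, 1.6, 0.1]
tcp_pos: [0.5383, -0.1047, 0.1207]
contact_force: [0.0, 1.5, 0.8]
tcp_pos: [0.5375, 0.05, 0.2223]
contact_force: [1.3, 0.5, -0.7]
[(array([0.5966, 0.3515, 0.0715]), np.int32(222))] [(np.float64(0.1637), np.float64(47.0)), (np.float64(0.1669), np.float64(-52.6)), (np.float64(0.1634), np.float64(1.7))]
tcp [0.5369 0.0611 0.2214] y-axis yaw 0.9 z [ 0.002  0.006 -1.   ] joints [-0.44  0.36  0.26  1.97 -0.13  0.82 -0.09] t 25.35
shift [0.2885 0.0624 0.0033] rot [ 0.002 -0.006  0.015] rot [ 9.000e-03  3.000e-03 -3.127e+00]
```

Scaled: 0.14 m / 0.5 = 0.28, -0.09 m / 0.5 = -0.18.

```bash
echo '{"tx":[0,0,0.09,0.19,0.28],"ty":[0,0,0,0,0.02],"tz":[-0.09,-0.18,-0.18,-0.18,-0.18],"rx":[0,0,0,0,0],"ry":[0,0,0,0,0],"rz":[0,0,0,0,0]}' > rows.txt && python3 drive.py rows.txt |grep tcp; echo '{"tx":[0.09,0.18,0.27,0.296,0.296],"ty":[0.03,0.06,0.09,0.104,0.104],"tz":[0,0,0,0,0],"rx":[0,0,0,0,0],"ry":[0,0,0,0,0],"rz":[0,0,0,0,0]}' > rows.txt && python3 drive.py rows.txt |grep tcp
python3 - <<'E'
from h import *
p,d=r.grab_frame('top');print([x[1:] for x in pots(p,.0715)],theta(p))
for c,s in blobs(p,*LID,amin=80,amax=600)[0]:
    if 250<c[0]<350 and 200<c[1]<280: print(c,s,ray('top',c,.1025))
cv2.imwrite('pics/t7.png',p[150:330,80:400])
rel([.595,.3505,.145],0)
E
```

```text
tcp_pos: [0.5454, 0.1907, 0.3112]
tcp_pos: [0.5973, 0.3402, 0.3094]
[] [(np.float64(0.1637), np.float64(47.0)), (np.float64(0.1645), np.float64(-43.6)), (np.float64(0.1634), np.float64(1.7))]
[327.5 223.2] [314 215  29  18 259] [ 0.60626775 -0.08430247  0.1025    ]
tcp [0.5974 0.3376 0.3097] y-axis yaw 0.3 z [-0.001 -0.001 -1.   ] joints [-0.74  0.5   0.2   1.53 -0.1   1.13 -0.52] t 26.4
shift [ 0.0131 -0.0022  0.1646] rot [-0.001  0.001  0.006] rot [-2.000e-03 -1.000e-03 -3.136e+00]
```

View pics/t7.png

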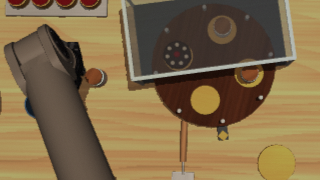

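The last pot is still at full-frame px (175,227). The disc carries two pots, at (302,177) under the hood and (328,222), and the empty board is at (285,249). Now I press this lid.

Scaled: 0.165 m / 0.5 = 0.33, 0.16 m / 0.5 = 0.32.

```bash
echo '{"tx":[0.026,0.026,0.026,0.026,0.026],"ty":[-0.004,-0.004,-0.004,-0.004,-0.004],"tz":[0.09,0.18,0.27,0.32,0.33],"rx":[0,0,0,0,0],"ry":[0,0,0,0,0],"rz":[0,0,0,0,0]}' > rows.txt && python3 drive.py rows.txt | grep -E "tcp|contact"; echo '{"tx":[0,0,0,0,0],"ty":[0,0,0,0,0],"tz":[0.006,0.012,0.018,0.022,0.022],"rx":[0,0,0,0,0],"ry":[0,0,0,0,0],"rz":[0,0,0,0,0]}' > rows.txt && python3 drive.py rows.txt | grep -E "tcp|contact";  echo '{"tx":[0,0],"ty":[0,0],"tz":[0.004,0.004],"rx":[0,0],"ry":[0,0],"rz":[0,0]}' > rows.txt && python3 drive.py rows.txt| grep -E "tcp|contact"
```

```text
tcp_pos: [0.5941, 0.3467, 0.1424]
contact_force: [-2.9, -2.4, 6.0]
tcp_pos: [0.5967, 0.3496, 0.1367]
contact_force: [-0.5, -2.0, 4.4]
tcp_pos: [0.5968, 0.3496, 0.1352]
contact_force: [-2.0, -4.1, 9.4]
```

Scaled: 0.002 m / 0.5 = 0.004.

```bash
echo '{"tx":[0,0],"ty":[0,0],"tz":[0.004,0.004],"rx":[0,0],"ry":[0,0],"rz":[0,0]}' > rows.txt && python3 drive.py rows.txt| grep -E "tcp|contact"; echo '{"tx":[0,0,0,0,0],"ty":[0,0,0,0,0],"tz":[-0.04,-0.12,-0.12,-0.12,-0.12],"rx":[0,0,0,0,0],"ry":[0,0,0,0,0],"rz":[0,0,0,0,0]}' > rows.txt && python3 drive.py rows.txt 0.085| grep -E "tcp|width"; python3 -c "
from h import *
rel([.595,.3505,.087],0)"
```

```text
tcp_pos: [0.597, 0.3497, 0.1351]
contact_force: [-7.0, -5.8, 22.0]
tcp_pos: [0.5952, 0.3499, 0.1903]
grip_width: 0.0724
tcp [0.5952 0.3499 0.1903] y-axis yaw 0.2 z [-0.  0. -1.] joints [-0.74  0.62  0.17  1.62 -0.13  0.92 -0.52] t 28.3
shift [ 0.0005 -0.0002  0.1033] rot [-0.    -0.     0.004] rot [ 0.000e+00 -1.000e-03 -3.137e+00]
```

Scaled: 0.103 m / 0.5 = 0.206, 0.1 m / 0.5 = 0.2.

```bash
echo '{"tx":[0,0,0,0,0],"ty":[0,0,0,0,0],"tz":[0.06,0.13,0.2,0.206,0.206],"rx":[0,0,0,0,0],"ry":[0,0,0,0,0],"rz":[0,0,0,0,0]}' > rows.txt && python3 drive.py rows.txt | grep -E "tcp|width"; echo '{"tx":[0,0,0,0],"ty":[0,0,0,0],"tz":[0,0,0,0],"rx":[0,0,0,0],"ry":[0,0,0,0],"rz":[0,0,0,0]}' > rows.txt && python3 drive.py rows.txt 0.03 40| grep -E "tcp|force|width"; echo '{"tx":[0,0,0,0,0],"ty":[0,0,0,0,0],"tz":[-0.09,-0.18,-0.27,-0.36,-0.45],"rx":[0,0,0,0,0],"ry":[0,0,0,0,0],"rz":[0,0,0,0,0]}' > rows.txt && python3 drive.py rows.txt | grep -E "tcp|width"; echo '{"tx":[-0.09,-0.18,-0.27,-0.36,-0.45],"ty":[-0.018,-0.036,-0.054,-0.072,-0.09],"tz":[0,0,0,0,0],"rx":[0,0,0,0,0],"ry":[0,0,0,0,0],"rz":[0,0,0,0,0]}' > rows.txt && python3 drive.py rows.txt | grep -E "tcp|width"; echo '{"tx":[-0.09,-0.16,-0.18,-0.18,-0.18],"ty":[-0.018,-0.03,-0.034,-0.034,-0.034],"tz":[0,0.04,0.12,0.2,0.2],"rx":[0,0,0,0,0],"ry":[0,0,0,0,0],"rz":[0,0,0,0,0]}' > rows.txt && python3 drive.py rows.txt| grep -E "tcp|width"; python3 -c "
from h import *
rel([.5332,.0345,.131],0)"
```

```text
tcp_pos: [0.5949, 0.3495, 0.0864]
grip_width: 0.0848
tcp_pos: [0.5967, 0.3505, 0.0898]
contact_force: [-0.7, -1.1, 6.2]
grip_width: 0.0509
gripper_force: 42.1
tcp_pos: [0.595, 0.3496, 0.3148]
grip_width: 0.0514
tcp_pos: [0.5504, 0.1228, 0.3129]
grip_width: 0.0511
tcp_pos: [0.5312, 0.0339, 0.2086]
grip_width: 0.0509
tcp [0.5312 0.0339 0.2086] y-axis yaw 0.2 z [-0.009 -0.002 -1.   ] joints [-0.4   0.37  0.27  2.   -0.13  0.8  -0.05] t 30.7
shift [0.0007 0.0027 0.0776] rot [-0.009  0.002  0.003] rot [-3.000e-03 -1.500e-02 -3.138e+00]
```

Scaled: 0.078 m / 0.5 = 0.156, 0.077 m / 0.5 = 0.154.

```bash
echo '{"tx":[0.002,0.002,0.002,0.002,0.002],"ty":[0.004,0.004,0.004,0.004,0.004],"tz":[0.07,0.12,0.144,0.154,0.156],"rx":[0,0,0,0,0],"ry":[0,0,0,0,0],"rz":[0,0,0,0,0]}' > rows.txt && python3 drive.py rows.txt | grep -E "tcp|contact"; echo '{"tx":[0,0,0],"ty":[0,0,0],"tz":[0,0.002,0.002],"rx":[0,0,0],"ry":[0,0,0],"rz":[0,0,0]}' > rows.txt && python3 drive.py rows.txt | grep -E "tcp|contact"
```

```text
tcp_pos: [0.5375, 0.036, 0.1355]
contact_force: [-0.4, -0.4, -2.2]
tcp_pos: [0.5372, 0.0358, 0.1343]
contact_force: [-0.0, 0.8, -2.1]
```

Scaled: 0.0045 m / 0.5 = 0.009, -0.004 m / 0.5 = -0.008.

```bash
echo '{"tx":[-0.002,-0.002,-0.002,-0.002],"ty":[-0.008,-0.008,-0.008,-0.008],"tz":[0.002,0.006,0.009,0.009],"rx":[0,0,0,0],"ry":[0,0,0,0],"rz":[0,0,0,0]}' > rows.txt && python3 drive.py rows.txt | grep -E "tcp|contact";  echo '{"tx":[0,0],"ty":[0,0],"tz":[0.0016,0.0016],"rx":[0,0],"ry":[0,0],"rz":[0,0]}' > rows.txt && python3 drive.py rows.txt | grep -E "tcp|contact"
```

```text
tcp_pos: [0.5325, 0.0346, 0.1297]
contact_force: [-4.9, 0.2, 9.9]
tcp_pos: [0.5325, 0.0347, 0.1297]
contact_force: [-8.2, 0.7, 17.5]
```

Scaled: -0.08 m / 0.5 = -0.16, -0.04 m / 0.5 = -0.08.

```bash
echo '{"tx":[0,0,0,0,0],"ty":[0,0,0,0,0],"tz":[0,0,0,-0.08,-0.16],"rx":[0,0,0,0,0],"ry":[0,0,0,0,0],"rz":[0,0,0,0,0]}' > rows.txt && python3 drive.py rows.txt 0.085 | grep -E "tcp|contact|width"; echo '{"tx":[0,0.1,0.2,0.226,0.226],"ty":[0,0,-0.03,-0.06,-0.06],"tz":[-0.06,-0.06,-0.06,-0.06,-0.06],"rx":[0,0,0,0,0],"ry":[0,0,0,0,0],"rz":[0,0,0,0,0]}' > rows.txt && python3 drive.py rows.txt 0| grep -E "tcp|contact|width"
python3 - <<'E'
from h import *
p,d=r.grab_frame('top');print([x[1:] for x in pots(p,.1025)],theta(p));
for c,s in blobs(p,*LID,amin=80,amax=600)[0]:
    if 250<c[0]<350 and 200<c[1]<280: print(c,s,ray('top',c,.1025))
cv2.imwrite('pics/t8.png',p[150:330,140:460])
q,d=r.grab_frame('side');cv2.imwrite('pics/s8.png',cv2.resize(q[180:330,230:430],(800,600),interpolation=2))
rel([.504,.128,.120],0)
E
```

```text
tcp_pos: [0.532, 0.0345, 0.208]
contact_force: [1.3, 1.1, -0.5]
grip_width: 0.0851
tcp_pos: [0.5003, 0.1511, 0.2378]
contact_force: [0.8, -0.0, 0.3]
grip_width: 0.0118
[(array([0.5303, 0.0403, 0.1025]), np.int32(251))] [(np.float64(0.1642), np.float64(46.6)), (np.float64(0.1643), np.float64(-43.8)), (np.float64(0.1636), np.float64(1.6))]
[327.6 223.3] [315 215  28  19 261] [ 0.6059917  -0.08458234  0.1025    ]
[282.3 250.1] [273 242  19  18 251] [0.53034177 0.0402668  0.1025    ]
tcp [0.5023 0.1475 0.2381] y-axis yaw 0.3 z [ 0. -0. -1.] joints [-0.61  0.31  0.24  1.99 -0.1   0.85 -0.3 ] t 33.2
shift [-0.0194  0.0016  0.1181] rot [0.    0.    0.005] rot [-1.000e-03  0.000e+00 -3.137e+00]
```

View pics/s8.png

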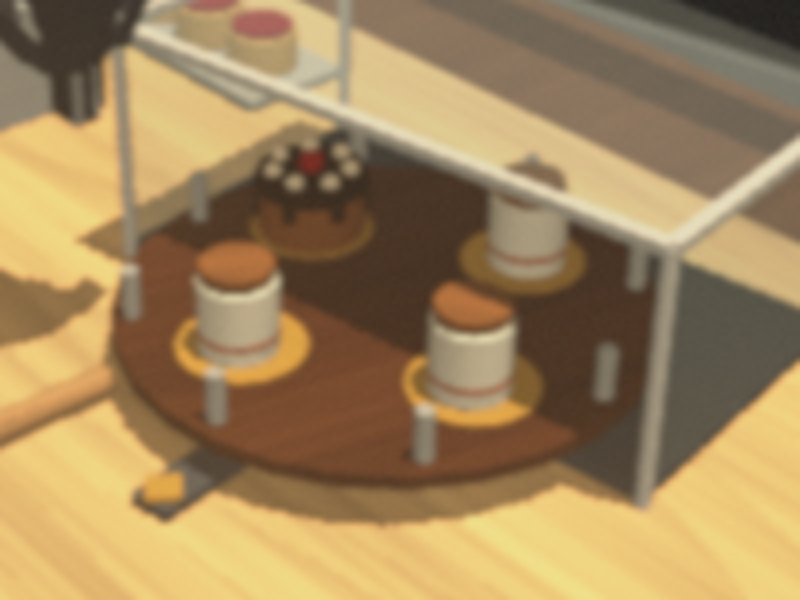

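All three pots stand on their boards with lids down, at crop px (235,265), (472,305) and (528,185). The cake is behind on the left at (312,165). Now the final turns: about 90°, then a measured remainder.

Scaled: 0.117 m / 0.5 = 0.234, 0.08 m / 0.5 = 0.16.

```bash
echo '{"tx":[0,0,0,0,0],"ty":[0.002,0.002,0.002,0.002,0.002],"tz":[0.08,0.16,0.234,0.234,0.234],"rx":[0,0,0,0,0],"ry":[0,0,0,0,0],"rz":[0,0,0,0,0]}' > rows.txt && python3 drive.py rows.txt |grep tcp; echo '{"tx":[-0.036,-0.064,-0.09,-0.114,-0.142],"ty":[0.002,-0.012,-0.026,-0.04,-0.048],"tz":[0,0,0,0,0],"rx":[0,0,0,0,0],"ry":[0,0,0,0,0],"rz":[0,0,0,0,0]}' > rows.txt && python3 drive.py rows.txt | grep -E "tcp|contact"; echo '{"tx":[-0.028,-0.055,-0.084,-0.112,-0.141],"ty":[-0.008,-0.014,-0.015,-0.015,-0.014],"tz":[0,0,0,0,0],"rx":[0,0,0,0,0],"ry":[0,0,0,0,0],"rz":[0,0,0,0,0]}' > rows.txt && python3 drive.py rows.txt | grep -E "tcp|contact"; echo '{"tx":[-0.028,-0.056,-0.083,-0.108,-0.132],"ty":[0.006,0.014,0.023,0.036,0.05],"tz":[0,0,0,0,0],"rx":[0,0,0,0,0],"ry":[0,0,0,0,0],"rz":[0,0,0,0,0]}' > rows.txt && python3 drive.py rows.txt | grep -E "tcp|contact"; echo '{"tx":[-0.025,-0.045,-0.065,-0.078,-0.086],"ty":[0.017,0.036,0.056,0.069,0.078],"tz":[0,0,0,0,0],"rx":[0,0,0,0,0],"ry":[0,0,0,0,0],"rz":[0,0,0,0,0]}' > rows.txt && python3 drive.py rows.txt | grep -E "tcp|contact"; echo '{"tx":[0.02,0.02,0.12,0.22,0.32],"ty":[0,0,0,0,0],"tz":[-0.06,-0.14,-0.24,-0.24,-0.24],"rx":[0,0,0,0,0],"ry":[0,0,0,0,0],"rz":[0,0,0,0,0]}' > rows.txt && python3 drive.py rows.txt | grep -E "tcp|contact";  echo '{"tx":[0.09,0.18,0.18],"ty":[-0.03,-0.06,-0.06],"tz":[0,0,0],"rx":[0,0,0],"ry":[0,0,0],"rz":[0,0,0]}' > rows.txt && python3 drive.py rows.txt | grep -E "tcp|contact"
python3 - <<'E'
from h import *
p,d=r.grab_frame('top');print([x[1:] for x in pots(p,.1025)],theta(p));
rel([.504,.148,.120],0)
E
```

```text
tcp_pos: [0.504, 0.1462, 0.1215]
tcp_pos: [0.4787, 0.0757, 0.1218]
contact_force: [-0.8, 1.8, 0.9]
tcp_pos: [0.473, 0.0047, 0.1212]
contact_force: [0.6, 0.1, -0.3]
tcp_pos: [0.4986, -0.0612, 0.1212]
contact_force: [-0.5, 1.0, -0.1]
tcp_pos: [0.5383, -0.1035, 0.1213]
contact_force: [0.1, 1.5, 1.8]
tcp_pos: [0.5379, 0.0422, 0.2429]
contact_force: [1.1, -0.2, 0.3]
tcp_pos: [0.5042, 0.1388, 0.2404]
contact_force: [0.0, -0.4, -0.5]
[] [(np.float64(0.1634), np.float64(46.3)), (np.float64(0.1641), np.float64(-44.4)), (np.float64(0.1633), np.float64(0.8))]
tcp [0.5053 0.135  0.2404] y-axis yaw 0.7 z [-0.     0.001 -1.   ] joints [-0.52  0.3   0.17  1.99 -0.07  0.85 -0.3 ] t 36.55
shift [ 0.0128 -0.0011  0.1204] rot [-0.    -0.001  0.012] rot [ 2.00e-03 -1.00e-03 -3.13e+00]
```

Scaled: 0.12 m / 0.5 = 0.24, 0.11 m / 0.5 = 0.22, 0.012 rad / 4 = 0.003.

```bash
echo '{"tx":[0.026,0.026,0.026,0.026,0.026],"ty":[-0.002,-0.002,-0.002,-0.002,-0.002],"tz":[0.06,0.14,0.22,0.24,0.24],"rx":[0,0,0,0,0],"ry":[0,0,0,0,0],"rz":[0.003,0.003,0.003,0.003,0.003]}' > rows.txt && python3 drive.py rows.txt |grep tcp; echo '{"tx":[-0.03,-0.05,-0.068,-0.086,-0.104],"ty":[0,-0.006,-0.014,-0.024,-0.034],"tz":[0,0,0,0,0],"rx":[0,0,0,0,0],"ry":[0,0,0,0,0],"rz":[0,0,0,0,0]}' > rows.txt && python3 drive.py rows.txt | grep -E "tcp|contact"; echo '{"tx":[-0.014,-0.026,-0.038,-0.047,-0.053],"ty":[-0.006,-0.012,-0.016,-0.02,-0.022],"tz":[0,0,0,0,0],"rx":[0,0,0,0,0],"ry":[0,0,0,0,0],"rz":[0,0,0,0,0]}' > rows.txt && python3 drive.py rows.txt | grep -E "tcp|contact"; echo '{"tx":[0.03,0.03,0.03,0.1,0.2],"ty":[0,0,0,0,0],"tz":[0,-0.08,-0.18,-0.26,-0.26],"rx":[0,0,0,0,0],"ry":[0,0,0,0,0],"rz":[0,0,0,0,0]}' > rows.txt && python3 drive.py rows.txt | grep -E "tcp|contact"; echo '{"tx":[0.1,0.16,0.16,0.16],"ty":[-0.04,-0.1,-0.1,-0.1],"tz":[0,0,0,0],"rx":[0,0,0,0],"ry":[0,0,0,0],"rz":[0,0,0,0]}' > rows.txt && python3 drive.py rows.txt | grep -E "tcp|contact"
python3 - <<'E'
from h import *
p,d=r.grab_frame('top');print([x[1:] for x in pots(p,.1025)],theta(p))
q,d=r.grab_frame('side');cv2.imwrite('pics/f.png',np.hstack([cv2.resize(p[130:310,180:400],(400,327),interpolation=2),cv2.resize(q[160:330,230:438],(400,327),interpolation=2)]))
print(r.get_obs()['tcp_pos'])
for n,u in(('cake',(0,0)),):
    b=blobs(p,[170,150,80],[180,255,255],amin=2,amax=60)[0]
    for c,s in b:
        if 240<c[0]<360 and 200<c[1]<280: print(c,ray('top',c,.1)-np.r_[A+.105*np.array([np.cos(np.radians(FR)),np.sin(np.radians(FR))]),.1])
E
```

```text
tcp_pos: [0.5049, 0.1427, 0.1194]
tcp_pos: [0.4879, 0.0912, 0.1211]
contact_force: [0.6, 0.8, -0.0]
tcp_pos: [0.4766, 0.0654, 0.1203]
contact_force: [1.2, -0.2, 0.4]
tcp_pos: [0.4804, 0.1623, 0.2554]
contact_force: [2.3, 0.7, -0.2]
tcp_pos: [0.4273, 0.2447, 0.2501]
contact_force: [0.9, -0.6, 0.8]
[] [(np.float64(0.1643), np.float64(70.0)), (np.float64(0.1645), np.float64(-65.8)), (np.float64(0.164), np.float64(24.9)), (np.float64(0.1636), np.float64(-20.6))]
[0.4287111  0.24298304 0.25017338]
[298.8 248.6] [ 3.39890119e-03 -2.07811457e-03  8.32667268e-17]
```

View pics/f.png

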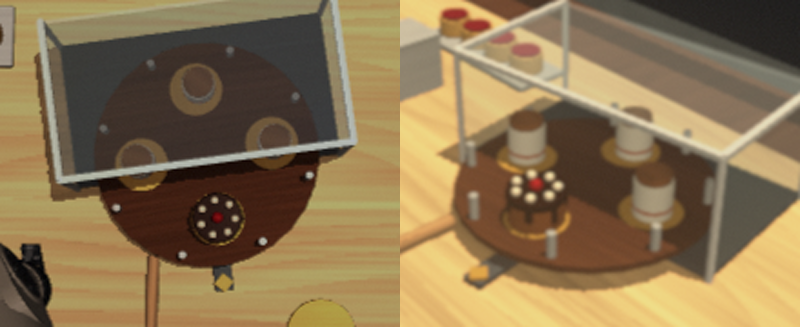

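The cake faces the brass mark within about 4 mm, left crop px (217,217). All three pots stand centred on their boards with the lids down, and the arm is clear.

```bash
python3 -c "
from bench import r
print(r.hand_in())"
```

```text
the job is handed in; nothing more can be done
None
```

The job is handed in: all three pots stand on their own gold boards with lids pressed home, and the cake faces the front mark to within about 4 mm; no verdict was returned.

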